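Raise the lathe tool rest to centre height and hold it

TASK

Unlock the tool-rest holder by turning its red knob clockwise until it clicks over into the released position, then grip the tool rest by its bar and draw it straight up, without forcing it against its holder, until the top of the bar is level with the top of the red pointer on the height gauge. Keep the post upright in its bore (do not pull it out), leave the gauge and everything else on the bench where they are, and finish while still holding the rest at that height.

Things in the scene. Friction and masses are not known exactly. Their poses are not given: they have to be found in the camera images.
- holder: Green tool-rest holder, fixed to the bench. Origin on the bench under its vertical bore; own x points from knob to bore. Bore 21.5 mm wide, 75 mm deep, floor 10 mm above the bench, in a 64 x 64 mm boss 85 mm high. A 50 mm wide, 40 mm high arm runs 142 mm along -x; on it, 95 mm from the bore, the knob's pedestal (48 mm dia, 72 mm above bench). Low flange (14 mm) on the +x side.
- knob_grip (a point): Red lock knob: a T grip 46 mm long, 14 mm thick, its top 111 mm and its underside 79 mm above the bench, on a vertical axis. This point is on the axis at the height to grip, 97 mm above the bench. Own x lies along the 46 mm length and turns with the knob; grip it across the 14 mm from above.
- knob (a joint): Knob angle, rad, growing clockwise seen from above. 0: locked, grip along the holder's arm; a pin in the post's groove stops the rest from being lifted. An over-centre spring (up to 0.14 N m) holds it there; past the middle, 0.6, it clicks over by itself to its stop at 1.2: released, pin drawn back, and stays. Released counts from 0.95.
- rest: Loose tool rest, 0.35 to 0.65 kg: steel post 20 mm dia in the holder's bore, aluminium bar on top, 14 mm (own x) x 150 mm (own y) x 24 mm high. Origin at the centre of the post's foot, which starts on the bore's floor, 120 mm below the bar's underside; own z up. The post can turn in the bore; the bar starts up to 0.3 rad from square to the holder's arm.
- rest_bar (a point): Centre of the tool rest's bar, on the post axis, 132 mm above the post's foot (142 mm above the bench at the start): grip here from above, across the 14 mm (own x).
- rest_top (a point): Centre of the bar's top face, 144 mm above the post's foot (154 mm above the bench at the start). This is what must come level with the pointer.
- post_foot (a point): Centre of the post's foot; the bore's mouth is 85 mm above the bench.
- pointer_tip (a point): Tip of the height gauge's red pointer, at its top face: the height wanted, 174 to 196 mm above the bench. The red bar, 6 mm thick and 8 mm wide, sticks out 70 mm along own y from a black slide on a steel column, 14 mm dia and 257 mm tall. It stays put unless pushed with 4 N.
- gauge: Height gauge: grey round foot 90 mm dia, 22 mm high, with the steel column; fixed. Origin under the column's axis.
- bowl: Loose turned wooden bowl, 130 mm across, 55 mm high: leave alone.
- wax: Loose yellow tin with a pale lid, 72 mm dia, 50 mm high: leave alone.
- spindle: Loose turned wooden spindle standing upright, 48 mm dia, 140 mm high: leave standing where it is.
- chuck: Loose steel four-jaw chuck, 96 mm dia, 60 mm high, 2 kg: leave alone.
- gouge: Loose turning gouge with wooden handle lying on the bench, 420 mm long: leave alone.
- chuckkey: Loose steel T key lying on the bench, 90 mm long: leave alone.

How it is judged:
On the way, in this order (a step that is already met when the one before it is completed fails the run):
1. the red knob is turned past its click to released, with the rest still down (value of joint knob above 0.95 rad and distance of rest_top from where it was at the start of the episode below 0.008 m), for 0.2 s.
2. the rest is lifted by the gripper, its post still in the bore (distance of rest_top from where it was at the start of the episode above 0.012 m and contact force between the fingers and rest above 2 N), for 0.2 s.
At the end, for the whole second after the job is handed in: The gripper still holds the rest at rest, the bar's top level with the pointer's top within 5 mm, the post in its bore (foot at least 20 mm below the mouth) and upright within 0.06 rad, pressing on the holder with less than 30 N, the knob in its released position (above 0.95 rad) (z of rest_top in the frame of pointer_tip between -0.005 and 0.005 m and horizontal distance between post_foot and holder below 0.004 m and z of post_foot in the frame of holder below 0.065 m and angle between rest's own z axis and vertical below 0.06 rad and contact force between the fingers and rest above 3 N and contact force between rest and holder below 30 N and linear speed of rest below 0.01 m/s and value of joint knob above 0.95 rad); the arm keeps its last pose, push and grip.
It fails at once if the rest is forced against its holder or lock pin (over 45 N) (contact force between rest and holder above 45 N).
It fails at once if the post is pulled out of its bore (foot within 12 mm of the mouth) (z of post_foot in the frame of holder above 0.073 m).
It fails at once if the gauge pointer is shifted (over 4 mm) (distance of pointer_tip from where it was at the start of the episode above 0.004 m).
It fails at once if a bystander is moved by over 20 mm (distance of any of spindle, chuck, gouge, chuckkey, bowl, wax from where it was at the start of the episode above 0.02 m).
It also fails if it takes over 48 s, if anything falls off the work surface, if the arm or the gripper's body presses on something with over 40 N, if the wrist force passes 120 N, or if a joint passes its speed limit or range.

ROBOT

A 7-joint arm with a two-finger parallel gripper is mounted at the origin on the work surface. World frame = base frame: x ahead of the robot, y to its left, z up, the work surface at z = 0. Lengths are in m, angles in rad, forces in N, time in s.
With the tool pointing down it reaches from about 0.425 to 0.95 m from the base axis. Payload 4.7 kg.
Tool frame: the origin (TCP) lies at the very end of the fingers, on their centre line; the grasp point (between the pads) lies env.pinch_z behind it (env.pinch_z is the distance from the TCP to the grasp point, in m); z points along the fingers, y is the direction in which the jaws open and shut (so a half turn about z gives the same grasp; the last joint's range is limited). The gripper opens to 85 mm and grips with 20 to 120 N. Pads are 22 mm wide; open, the fingers measure 114 mm over their backs; the gripper's body (76 mm by 85 mm) begins 54 mm behind the grasp point. The pads swing forward as they close: fully open they stand 13 mm farther back than shut.
Start: joints at [1.274, 0.469, -0.049, 1.532, 0.024, 1.141, -0.082], TCP at [0.179, -0.651, 0.231] pointing down, gripper open.
Joint ranges: [-2.59, 2.59], [-0.33, 1.99], [-1.39, 1.29], [0.1, 2.45], [-1.04, 4.18], [0.21, 1.99], [-2.66, 2.66]. Speed limits (rad/s): [2.57, 2.57, 3.14, 3.14, 3.14, 3.14, 3.14].

INTERFACE

Orientations are given as a unit quaternion [w, x, y, z].
In Python, from bench import telemetry, imaging, ticket, models, env gives the robot as it stands. The module is installed in compiled form; this text tells all that it offers.
- The arm moves only by the tool apply_moves, never from a script. Its argument "deltas" is a list of rows, each an object of numbers: "tx", "ty", "tz": the shift along the tool's x, y, z in mm; "ax", "ay", "az": the turn, a rotation vector about the tool's x, y, z in degrees; "fingers": the closure, from -1 (fully open) to 1 (shut). A call has 1 to 20 rows; each row is the pose to reach, as a shift and turn from the pose commanded when the call began, along the tool's axes at that moment; what a row does not reach only later rows make up. A row lasts 1/8 s, in which the tool goes at most 62.5 mm and 10.7 degrees, less where a joint would pass 70% of its speed; a pose out of reach is approached as far as the arm can. A call with a gripper value outside its range is refused whole. The fingers move at their own pace and stop on an object; "squeeze" is the grip in N (left out, the last holds). Time passes only in rows, so rows that repeat a pose let the fingers close. It gives the time, the measured TCP pose, the force and the opening at its end, in the units of the state.
- telemetry.read_state(): the state, without advancing time (a new reading comes with each control period).
- imaging.camera(name): name is "side" or "top" or "wrist"; returns a dict with "image" (480x640x3 uint8, red, green, blue), "range_z" (480x640 float32, m along the optical axis (not along the pixel's ray), 0 where there is no reading), "fovy" (degrees; the focal length in pixels is half the picture's height over the tangent of half this angle, whatever the lens; pixels are square), "cx", "cy" (the principal point, pixels), "rvec" (rotation vector, rad) and "tvec" (3), from world to camera coordinates, as OpenCV has them. Camera axes: x right, y down, z forward; pixel columns grow to the right and rows downward; lengths in m; the calibration is good to about 2 mm. A picture is of the moment at which its call begins.
- ticket.hand_in(): hands the job in, once; it reports no verdict.
Trained networks look in a picture, given as the dict that the camera call returned (one of the last four; its "shot" number tells which), for a name from the list of things; names that differ only in an ending like _2 or _b are one class to them, and where a whole thing is asked for, a point or a joint stands for the part that bears it (a point fixed in the world has none). Each returns a list of dicts, best first, with "score" (0 to 1); they miss things now and then, are a little off and sometimes report something else, mostly with a low value. They report only what shows in the picture. A call takes as long as a camera call.
- models.outline_of(picture, label): "mask" (480x640 bool, what is visible of it) and "bbox" ([left, top, width, height] in pixels, round what is visible of it).
The state is a dict: "clock": time; "q": joint angles; "qvel": joint speeds; "joint_torque": joint torques, N m; "tcp_pos": TCP position; "orientation": TCP orientation; "contact_force": force on the tool from outside, world axes, zero at the start; "ft_torque": the same for the moment, N m; "width": finger opening in m.
Only numpy, scipy, OpenCV 4.12 (cv2) and the standard library are available. Lean on these libraries where they do the work, as an engineer would, in place of code of your own. Each camera call takes 0.05 s, during which the arm holds its last target. There are 200 camera calls.

## Working session

There is one attempt and no reset: what is moved stays moved. The work goes in short steps, Python scripts to look and compute and a tool call to move; the robot and the scene stay as the last step left them, time stands still between calls to the robot, and variables do not carry over. Pictures are saved under pics/ and viewed, about 8 in all and at most 12, crops included, and the job is handed in when it is done.

Besides the shell and the picture viewer there is one more tool, called as name(argument=value, ...), one argument or row to a line, values as JSON. apply_moves: Moves the arm, as the interface text tells. Its arguments: {"type":"object","properties":{"deltas":{"type":"array"},"squeeze":{"type":"number"}},"required":["deltas"]}

```bash
mkdir -p pics; cat > h.py <<'E'
import numpy as np, cv2
from scipy.spatial.transform import Rotation as R
from bench import telemetry, imaging, ticket, models, env
def f(p): return 240/np.tan(np.radians(p["fovy"])/2)
def world(p):
    z=p["range_z"].astype(float); v,u=np.mgrid[:480,:640]; F=f(p)
    c=np.stack([(u-p["cx"])/F*z,(v-p["cy"])/F*z,z],-1)
    M=cv2.Rodrigues(np.array(p["rvec"],float))[0]
    w=(c-np.ravel(p["tvec"]))@M
    w[z<=0]=np.nan
    return w
def save(p,n): cv2.imwrite(f"pics/{n}.png",p["image"][...,::-1])
E
python3 - <<'E'
from h import *
print(env.pinch_z,{k:np.round(v,3) for k,v in telemetry.read_state().items()})
ims=[]
for n in ["top","side"]:
    p=imaging.camera(n); ims.append(p["image"]); W=world(p); np.save(n+"_w.npy",W); np.save(n+"_i.npy",p["image"])
    print(n, np.round(-cv2.Rodrigues(np.array(p["rvec"],float))[0].T@np.ravel(p["tvec"]),3))
    for l in ["holder","knob","rest","gauge","pointer_tip","spindle","chuck","bowl","wax"]:
        for o in models.outline_of(p,l)[:1]:
            w=W[o["mask"]]; w=w[~np.isnan(w[:,0])]
            print(l,round(o["score"],2),o["bbox"],np.round(np.median(w,0),3) if len(w) else '',np.round(np.percentile(w,98,axis=0),3) if len(w) else '')
cv2.imwrite("pics/a.png",cv2.resize(np.hstack(ims),(800,300))[...,::-1])
cv2.imwrite("pics/top.png",ims[0][...,::-1]);cv2.imwrite("pics/side.png",ims[1][...,::-1])
E
```

```text
0.0187 {'clock': np.float64(0.0), 'q': array([ 1.274,  0.469, -0.049,  1.534,  0.024,  1.141, -0.082]), 'qvel': array([ 0.   , -0.   , -0.   ,  0.001, -0.002, -0.001,  0.001]), 'joint_torque': array([-1.0000e-03, -5.1032e+01, -4.6000e-02, -2.3772e+01,  1.1000e-02,
        7.0000e-03,  0.0000e+00]), 'tcp_pos': array([ 0.178, -0.65 ,  0.23 ]), 'orientation': array([-0.001,  0.991,  0.134, -0.   ]), 'contact_force': array([ 0.541, -0.106,  0.24 ]), 'ft_torque': array([ 0.019, -0.092,  0.061]), 'width': np.float64(0.085)}
top [0.302 0.041 1.538]
holder 0.96 [321.7, 183.6, 30.3, 97.5] [0.555 0.015 0.043] [0.721 0.049 0.112]
knob 0.69 [325.4, 251.6, 14.7, 21.8] [0.493 0.025 0.084] [0.515 0.043 0.114]
rest 0.8 [310.2, 212.1, 58.1, 18.7] [0.589 0.016 0.152] [0.63  0.083 0.159]
gauge 0.75 [185.3, 219.6, 64.1, 35.8] [0.561 0.304 0.024] [0.606 0.38  0.254]
pointer_tip 0.72 [183.1, 220.9, 42.9, 18.2] [0.56  0.313 0.186] [0.582 0.388 0.197]
chuck 0.92 [417.5, 163.8, 35.5, 38.4] [ 0.717 -0.253  0.043] [ 0.763 -0.21   0.065]
bowl 0.85 [435.8, 212.0, 45.5, 48.5] [ 0.573 -0.317  0.027] [ 0.627 -0.253  0.058]
wax 0.74 [455.5, 293.0, 30.6, 27.1] [ 0.378 -0.327  0.048] [ 0.411 -0.297  0.056]
side [0.146 0.45  0.797]
holder 0.8 [286.7, 223.2, 95.2, 84.4] [0.551 0.035 0.051] [0.684 0.053 0.113]
knob 0.73 [169.9, 289.4, 56.4, 54.5] [0.557 0.322 0.185] [0.577 0.392 0.196]
rest 0.79 [295.7, 202.6, 67.9, 40.2] [0.586 0.021 0.148] [0.612 0.087 0.157]
gauge 0.75 [403.3, 165.0, 52.4, 40.6] [ 0.577 -0.33   0.037] [ 0.625 -0.249  0.058]
pointer_tip 0.88 [169.4, 288.9, 58.6, 54.3] [0.557 0.322 0.185] [0.577 0.392 0.196]
spindle 0.9 [274.5, 408.0, 38.2, 60.4] [0.333 0.345 0.139] [0.361 0.363 0.143]
chuck 0.76 [350.1, 155.3, 36.0, 37.2] [ 0.706 -0.237  0.044] [ 0.759 -0.208  0.063]
bowl 0.72 [402.1, 166.9, 52.4, 37.0] [ 0.577 -0.33   0.037] [ 0.626 -0.249  0.058]
wax 0.68 [479.7, 208.5, 32.5, 33.7] [ 0.375 -0.311  0.047] [ 0.409 -0.295  0.054]
```

View pics/top.png

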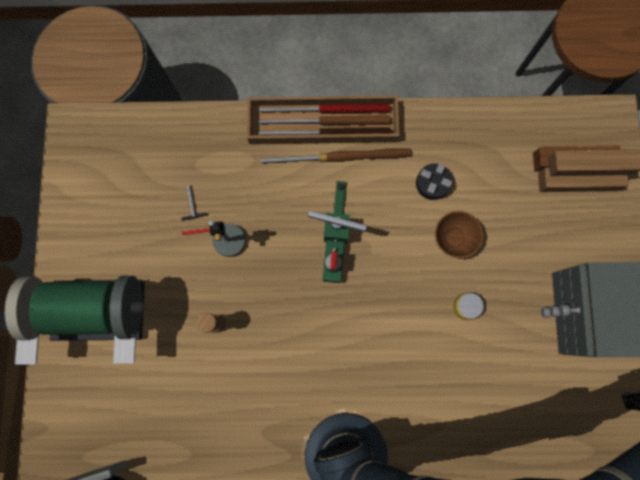

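```bash
python3 - <<'E'
from h import *
for n in ["top","side"]:
    W=np.load(n+"_w.npy"); I=np.load(n+"_i.npy").astype(int)
    hsv=cv2.cvtColor(I.astype(np.uint8),cv2.COLOR_RGB2HSV).astype(int)
    red=((hsv[...,0]<8)|(hsv[...,0]>172))&(hsv[...,1]>140)&(hsv[...,2]>70)
    k=red&(abs(W[...,0]-.49)<.06)&(abs(W[...,1]-.02)<.06)&(abs(W[...,2]-.111)<.008)
    g=red&(W[...,1]>.2)&(W[...,2]>.15)
    b=(abs(W[...,0]-.6)<.08)&(abs(W[...,1]-.01)<.12)&(W[...,2]>.143)&(W[...,2]<.17)
    for nm,m in [("knob",k),("ptr",g),("bar",b)]:
        w=W[m]; 
        if len(w)<4: print(nm,len(w));continue
        (c,s,a)=cv2.minAreaRect((w[:,:2]*1000).astype(np.float32)); c2=w.mean(0)
        ev,V=np.linalg.eigh(np.cov(w[:,:2].T)); d=V[:,1]
        print(n,nm,len(w),"rect",np.round(c,1),np.round(s,1),round(a,1),"mean",np.round(c2,4),"dir deg",round(np.degrees(np.arctan2(d[1],d[0])),1),"z pct",np.round(np.percentile(w[:,2],[2,25,50,75,98]),4))
    # holder: green
    gr=(hsv[...,0]>35)&(hsv[...,0]<90)&(hsv[...,1]>60)&(abs(W[...,1]-.02)<.12)&(W[...,0]>.4)
    w=W[gr]; 
    for lo,hi in[(.03,.046),(.078,.092)]:
        q=w[(w[:,2]>lo)&(w[:,2]<hi)]
        if len(q)>5: print(n,"green",lo,len(q),[np.round(x,1) for x in cv2.minAreaRect((q[:,:2]*1000).astype(np.float32))])
E
```

```text
top knob 85 rect [493.6  24.2] [12.1 43.3] 83.6 mean [0.4941 0.0241 0.1103] dir deg 174.4 z pct [0.105  0.1082 0.1108 0.1122 0.1151]
top ptr 98 rect [560.7 361.8] [ 8.6 68.3] 7.1 mean [0.5603 0.3611 0.1805] dir deg 97.2 z pct [0.1755 0.1786 0.1805 0.1825 0.1865]
top bar 363 rect [589.4  14.2] [149.2  15.7] 74.4 mean [0.5886 0.0138 0.1531] dir deg 74.4 z pct [0.1452 0.1508 0.1534 0.1555 0.1591]
top green 0.03 448 [array([503.7,  22.7]), array([ 56.6, 111.7]), np.float64(84.3)]
top green 0.078 350 [array([555.9,  17.6]), array([ 63.7, 132.2]), np.float64(84.6)]
side knob 160 rect [494.3  26.8] [14.1 45.5] 82.3 mean [0.4934 0.0283 0.1104] dir deg 175.5 z pct [0.1034 0.1088 0.1114 0.1127 0.1144]
side ptr 225 rect [559.1 360.9] [15. 71.] 12.6 mean [0.5593 0.3612 0.1818] dir deg 97.6 z pct [0.178  0.1809 0.1821 0.1829 0.1843]
side bar 603 rect [589.3  16.3] [149.7  17.6] 74.2 mean [0.5875 0.0194 0.1525] dir deg 74.3 z pct [0.1434 0.15   0.1541 0.1555 0.1571]
side green 0.03 738 [array([532.7,  24.2]), array([ 60.8, 170.2]), np.float64(84.1)]
side green 0.078 534 [array([589.2,  16.1]), array([64.1, 66.1]), np.float64(83.9)]
```

The top view shows the holder vertical at columns 322–352, with the bar at row 221, the red knob at about (333, 262) and the gauge pointer at (195, 232). There is a clear path from the robot's start to the knob.

```bash
cat >> h.py <<'E'
def delta(pos,jaw,cmd=None):
    "target TCP world pos, tool-down with tool y at world angle jaw (deg)"
    s=telemetry.read_state(); q=s["orientation"]; r=R.from_quat([q[1],q[2],q[3],q[0]])
    t=r.inv().apply(np.array(pos)-s["tcp_pos"])*1000
    a=np.radians(jaw); y=np.array([np.cos(a),np.sin(a),0]); z=np.array([0,0,-1]); x=np.cross(y,z)
    rv=(r.inv()*R.from_matrix(np.c_[x,y,z])).as_rotvec(degrees=True)
    print("t",np.round(t,1),"rot",np.round(rv,2))
E
python3 - <<'E'
from h import *
delta([.42,-.30,.25],-74.6+79); delta([.494,.024,.20],84.3)
E
```

```text
t [ 325.6 -274.6  -18.7] rot [ 1.000e-02  0.000e+00 -7.905e+01]
t [ 482.7 -567.4   31.3] rot [ 0.0000e+00  1.0000e-02 -1.5895e+02]
```

apply_moves(
  deltas=[
    {"tx": 40,"ty": -34,"tz": -2,"az": -10},
    {"tx": 81,"ty": -69,"tz": -5,"az": -20},
    {"tx": 122,"ty": -103,"tz": -7,"az": -30},
    {"tx": 163,"ty": -137,"tz": -10,"az": -40},
    {"tx": 204,"ty": -172,"tz": -12,"az": -50},
    {"tx": 245,"ty": -206,"tz": -14,"az": -60},
    {"tx": 286,"ty": -240,"tz": -16,"az": -70},
    {"tx": 326,"ty": -275,"tz": -18,"az": -79},
    {"tx": 346,"ty": -312,"tz": -18,"az": -89},
    {"tx": 366,"ty": -349,"tz": -18,"az": -99},
    {"tx": 386,"ty": -386,"tz": -18,"az": -109},
    {"tx": 406,"ty": -423,"tz": -15,"az": -119},
    {"tx": 426,"ty": -460,"tz": -5,"az": -129},
    {"tx": 446,"ty": -497,"tz": 5,"az": -139},
    {"tx": 466,"ty": -534,"tz": 15,"az": -149},
    {"tx": 482.7,"ty": -567.4,"tz": 31.3,"az": -158.9},
    {"tx": 482.7,"ty": -567.4,"tz": 31.3,"az": -158.9},
    {"tx": 482.7,"ty": -567.4,"tz": 31.3,"az": -158.9},
  ],
)

```text
invalid input at $.deltas[0]: expected keys tx, ty, tz, ax, ay, az, fingers
```

```bash
python3 - <<'E'
from h import *
s=telemetry.read_state(); print(s["clock"],s["tcp_pos"],s["q"])
p=imaging.camera("wrist"); save(p,"w1"); W=world(p); np.save("w1.npy",W)
hsv=cv2.cvtColor(p["image"],cv2.COLOR_RGB2HSV).astype(int)
red=((hsv[...,0]<8)|(hsv[...,0]>172))&(hsv[...,1]>140)&(hsv[...,2]>70)
k=red&(abs(W[...,2]-.111)<.006)
b=(abs(W[...,0]-.6)<.08)&(abs(W[...,1]-.01)<.12)&(abs(W[...,2]-.154)<.006)
for n,m in [("knob",k),("bar",b)]:
    w=W[m]
    if len(w)>5: print(n,len(w),[np.round(x,1) for x in cv2.minAreaRect((w[:,:2]*1000).astype(np.float32))],np.median(w,0))
delta([.494,.024,.080],84.3)
E
```

```text
1.0 [ 0.1786477  -0.65095578  0.23134472] [ 1.27410376  0.46858222 -0.04859881  1.53250504  0.02413824  1.14097069
 -0.08226741]
t [ 482.7 -567.4  151.3] rot [ 1.0000e-02  0.0000e+00 -1.5895e+02]
```

View pics/w1.png

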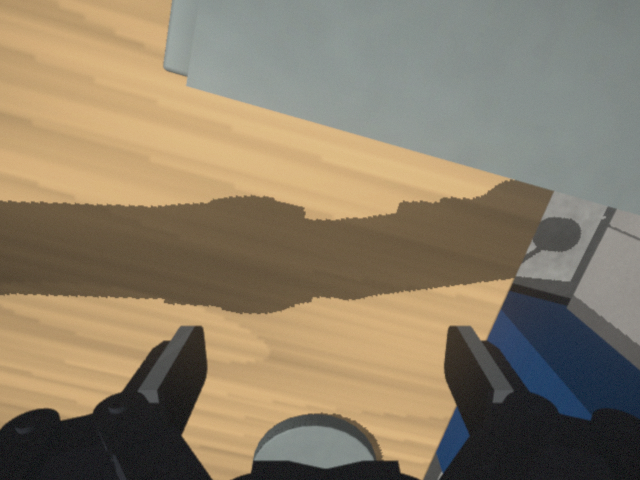

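The move was refused because every row needs all its keys, so this is still the wrist view at the start pose. It shows only bare bench and the wax tin at (320, 440).

apply_moves(
  deltas=[
    {"tx": 40,"ty": -34,"tz": -2,"ax": 0,"ay": 0,"az": -10,"fingers": -1},
    {"tx": 81,"ty": -69,"tz": -5,"ax": 0,"ay": 0,"az": -20,"fingers": -1},
    {"tx": 122,"ty": -103,"tz": -7,"ax": 0,"ay": 0,"az": -30,"fingers": -1},
    {"tx": 163,"ty": -137,"tz": -10,"ax": 0,"ay": 0,"az": -40,"fingers": -1},
    {"tx": 204,"ty": -172,"tz": -12,"ax": 0,"ay": 0,"az": -50,"fingers": -1},
    {"tx": 245,"ty": -206,"tz": -14,"ax": 0,"ay": 0,"az": -60,"fingers": -1},
    {"tx": 286,"ty": -240,"tz": -16,"ax": 0,"ay": 0,"az": -70,"fingers": -1},
    {"tx": 326,"ty": -275,"tz": -18,"ax": 0,"ay": 0,"az": -79,"fingers": -1},
    {"tx": 346,"ty": -312,"tz": -18,"ax": 0,"ay": 0,"az": -89,"fingers": -1},
    {"tx": 366,"ty": -349,"tz": -18,"ax": 0,"ay": 0,"az": -99,"fingers": -1},
    {"tx": 386,"ty": -386,"tz": -18,"ax": 0,"ay": 0,"az": -109,"fingers": -1},
    {"tx": 406,"ty": -423,"tz": -15,"ax": 0,"ay": 0,"az": -119,"fingers": -1},
    {"tx": 426,"ty": -460,"tz": -5,"ax": 0,"ay": 0,"az": -129,"fingers": -1},
    {"tx": 446,"ty": -497,"tz": 5,"ax": 0,"ay": 0,"az": -139,"fingers": -1},
    {"tx": 466,"ty": -534,"tz": 15,"ax": 0,"ay": 0,"az": -149,"fingers": -1},
    {"tx": 482.7,"ty": -567.4,"tz": 31.3,"ax": 0,"ay": 0,"az": -158.9,"fingers": -1},
    {"tx": 482.7,"ty": -567.4,"tz": 31.3,"ax": 0,"ay": 0,"az": -158.9,"fingers": -1},
    {"tx": 482.7,"ty": -567.4,"tz": 31.3,"ax": 0,"ay": 0,"az": -158.9,"fingers": -1},
  ],
)

```text
clock: 3.3
tcp_pos: [0.4941, 0.0232, 0.2001]
orientation: [-0.0, 0.051, 0.999, -0.0]
contact_force: [-0.5, 0.2, -0.1]
width: 0.0855
```

```bash
python3 - <<'E'
from h import *
s=telemetry.read_state(); print(s["clock"],s["tcp_pos"],s["q"])
p=imaging.camera("wrist"); save(p,"w2"); W=world(p); np.save("w2.npy",W)
hsv=cv2.cvtColor(p["image"],cv2.COLOR_RGB2HSV).astype(int)
red=((hsv[...,0]<8)|(hsv[...,0]>172))&(hsv[...,1]>140)&(hsv[...,2]>70)
k=red&(abs(W[...,2]-.111)<.006)
b=(abs(W[...,0]-.6)<.08)&(abs(W[...,1]-.01)<.12)&(abs(W[...,2]-.154)<.006)
for n,m in [("knob",k),("bar",b)]:
    w=W[m]
    if len(w)>5: print(n,len(w),[np.round(x,1) for x in cv2.minAreaRect((w[:,:2]*1000).astype(np.float32))],np.median(w,0))
delta([.494,.024,.080],84.3)
E
```

```text
3.3 [0.49408314 0.0232023  0.2000743 ] [ 0.59294647  0.32413148 -0.872882    1.95172244  0.29544153  0.99782143
  1.05161364]
knob 1632 [array([493.8,  25.8]), array([13.3, 45.6]), np.float64(84.3)] [0.4916927  0.02594363 0.11051329]
bar 6431 [array([587.9,  15.4]), array([148.9,  15.6]), np.float64(74.1)] [0.58573096 0.01427184 0.15329955]
t [  0.4   1.3 120.2] rot [-0.05  0.03 -0.21]
```

View pics/w2.png

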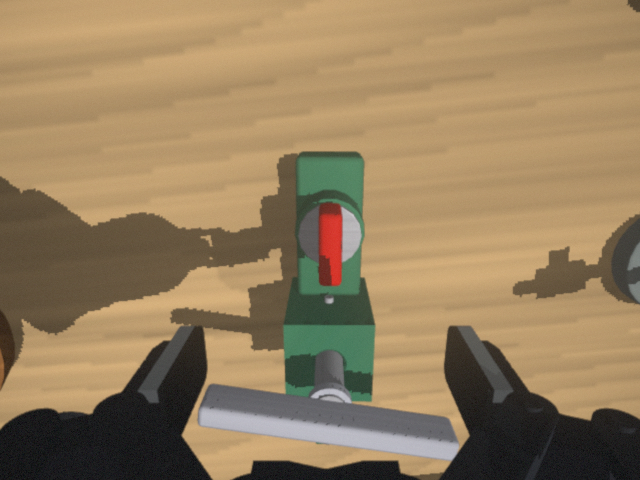

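The wrist view looks down the tool from the -x side. The knob is at (330, 243), locked along the arm, with the bar at (330, 420) clear of the descent. The knob axis is at about (0.494, 0.025).

apply_moves(
  deltas=[
    {"tx": 0.4,"ty": 2,"tz": 40,"ax": 0,"ay": 0,"az": 0,"fingers": -1},
    {"tx": 0.4,"ty": 2,"tz": 80,"ax": 0,"ay": 0,"az": 0,"fingers": -1},
    {"tx": 0.4,"ty": 2,"tz": 105,"ax": 0,"ay": 0,"az": 0,"fingers": -1},
    {"tx": 0.4,"ty": 2,"tz": 119,"ax": 0,"ay": 0,"az": 0,"fingers": -1},
    {"tx": 0.4,"ty": 2,"tz": 119,"ax": 0,"ay": 0,"az": 0,"fingers": 1},
    {"tx": 0.4,"ty": 2,"tz": 119,"ax": 0,"ay": 0,"az": 0,"fingers": 1},
    {"tx": 0.4,"ty": 2,"tz": 119,"ax": 0,"ay": 0,"az": 0,"fingers": 1},
    {"tx": 0.4,"ty": 2,"tz": 119,"ax": 0,"ay": 0,"az": 0,"fingers": 1},
    {"tx": 0.4,"ty": 2,"tz": 119,"ax": 0,"ay": 0,"az": 0,"fingers": 1},
    {"tx": 0.4,"ty": 2,"tz": 119,"ax": 0,"ay": 0,"az": 0,"fingers": 1},
    {"tx": 0.4,"ty": 2,"tz": 119,"ax": 0,"ay": 0,"az": 0,"fingers": 1},
  ],
  squeeze=40,
)

```text
clock: 4.72
tcp_pos: [0.4943, 0.0259, 0.0817]
orientation: [0.001, 0.05, 0.999, -0.0]
contact_force: [-0.7, -0.3, 6.7]
width: 0.0132
```

apply_moves(
  deltas=[
    {"tx": 0,"ty": 0,"tz": 0,"ax": 0,"ay": 0,"az": 6,"fingers": 1},
    {"tx": 0,"ty": 0,"tz": 0,"ax": 0,"ay": 0,"az": 12,"fingers": 1},
    {"tx": 0,"ty": 0,"tz": 0,"ax": 0,"ay": 0,"az": 18,"fingers": 1},
    {"tx": 0,"ty": 0,"tz": 0,"ax": 0,"ay": 0,"az": 24,"fingers": 1},
    {"tx": 0,"ty": 0,"tz": 0,"ax": 0,"ay": 0,"az": 30,"fingers": 1},
  ],
)

```text
clock: 5.35
tcp_pos: [0.4943, 0.0261, 0.0817]
orientation: [0.001, 0.308, 0.951, -0.0]
contact_force: [-1.4, -0.9, 5.1]
width: 0.0131
```

apply_moves(
  deltas=[
    {"tx": 0,"ty": 0,"tz": 0,"ax": 0,"ay": 0,"az": 6,"fingers": 1},
    {"tx": 0,"ty": 0,"tz": 0,"ax": 0,"ay": 0,"az": 12,"fingers": 1},
    {"tx": 0,"ty": 0,"tz": 0,"ax": 0,"ay": 0,"az": 18,"fingers": 1},
    {"tx": 0,"ty": 0,"tz": 0,"ax": 0,"ay": 0,"az": 24,"fingers": 1},
    {"tx": 0,"ty": 0,"tz": 0,"ax": 0,"ay": 0,"az": 30,"fingers": 1},
    {"tx": 0,"ty": 0,"tz": 0,"ax": 0,"ay": 0,"az": 36,"fingers": 1},
    {"tx": 0,"ty": 0,"tz": 0,"ax": 0,"ay": 0,"az": 36,"fingers": 1},
  ],
)

```text
clock: 6.22
tcp_pos: [0.4945, 0.0262, 0.0817]
orientation: [0.001, 0.586, 0.811, 0.0]
contact_force: [0.2, 0.3, 5.8]
width: 0.0133
```

```bash
python3 - <<'E'
from h import *
s=telemetry.read_state(); print(s["ft_torque"],s["q"])
delta([.494,.0255,.24],84.3-66)
E
```

```text
[-0.12919136  0.18713116 -0.12523779] [ 0.25061252  0.41893004 -0.47870293  2.07417402  0.29212621  0.71073899
 -0.09629905]
t [  -0.7   -0.5 -158.3] rot [0.09 0.04 0.01]
```

apply_moves(
  deltas=[
    {"tx": 0,"ty": 0,"tz": 0,"ax": 0,"ay": 0,"az": 0,"fingers": 0.2},
    {"tx": 0,"ty": 0,"tz": 0,"ax": 0,"ay": 0,"az": 0,"fingers": 0.2},
    {"tx": 0,"ty": 0,"tz": 0,"ax": 0,"ay": 0,"az": 0,"fingers": 0.2},
    {"tx": 0,"ty": 0,"tz": 0,"ax": 0,"ay": 0,"az": 0,"fingers": 0.2},
    {"tx": 0,"ty": 0,"tz": -30,"ax": 0,"ay": 0,"az": 0,"fingers": 0.2},
    {"tx": 0,"ty": 0,"tz": -70,"ax": 0,"ay": 0,"az": 0,"fingers": -1},
    {"tx": 0,"ty": 0,"tz": -115,"ax": 0,"ay": 0,"az": 10,"fingers": -1},
    {"tx": 0,"ty": 0,"tz": -150,"ax": 0,"ay": 0,"az": 20,"fingers": -1},
    {"tx": 0,"ty": 0,"tz": -150,"ax": 0,"ay": 0,"az": 33.9,"fingers": -1},
    {"tx": 0,"ty": 0,"tz": -150,"ax": 0,"ay": 0,"az": 33.9,"fingers": -1},
    {"tx": 0,"ty": 0,"tz": -150,"ax": 0,"ay": 0,"az": 33.9,"fingers": -1},
  ],
)

```text
clock: 7.6
tcp_pos: [0.4936, 0.0261, 0.231]
orientation: [0.0, 0.797, 0.605, -0.0]
contact_force: [-0.6, 1.1, 0.3]
width: 0.0857
```

```bash
python3 - <<'E'
from h import *
s=telemetry.read_state(); print(s["clock"],s["tcp_pos"],s["width"])
for n in ["top","side"]:
    p=imaging.camera(n); W=world(p)
    hsv=cv2.cvtColor(p["image"],cv2.COLOR_RGB2HSV).astype(int)
    red=((hsv[...,0]<8)|(hsv[...,0]>172))&(hsv[...,1]>140)&(hsv[...,2]>70)
    k=red&(abs(W[...,0]-.49)<.06)&(abs(W[...,1]-.02)<.06)&(abs(W[...,2]-.111)<.008)
    g=red&(W[...,1]>.3)&(W[...,2]>.15)
    b=(abs(W[...,0]-.6)<.08)&(abs(W[...,1]-.01)<.12)&(W[...,2]>.145)&(W[...,2]<.163)
    for nm,m in [("knob",k),("bar",b),("ptr",g)]:
        w=W[m]
        if len(w)>5: print(n,nm,len(w),[np.round(x,1) for x in cv2.minAreaRect((w[:,:2]*1000).astype(np.float32))],np.median(w[:,2]))
    if n=="side": save(p,"s2")
delta([.589,.0155,.124],-15.7)
E
```

```text
7.6 [0.4936411  0.02605208 0.23098202] 0.0856821551302509
top bar 11 [array([590.1,  14. ]), array([149. ,  10.9]), np.float64(73.6)] 0.1526357513093332
top ptr 99 [array([560.8, 359.7]), array([ 9.7, 71.3]), np.float64(6.3)] 0.18045030122115166
side knob 138 [array([494.6,  27.2]), array([14.3, 44. ]), np.float64(14.6)] 0.11189788710824387
side bar 550 [array([589.5,  15.8]), array([149.7,  16.4]), np.float64(74.5)] 0.15425436863368203
side ptr 229 [array([560.1, 361.7]), array([ 9.8, 71.3]), np.float64(6.1)] 0.18181436311407792
t [ 15.5  94.7 106.8] rot [-0.02  0.01  0.11]
```

View pics/s2.png

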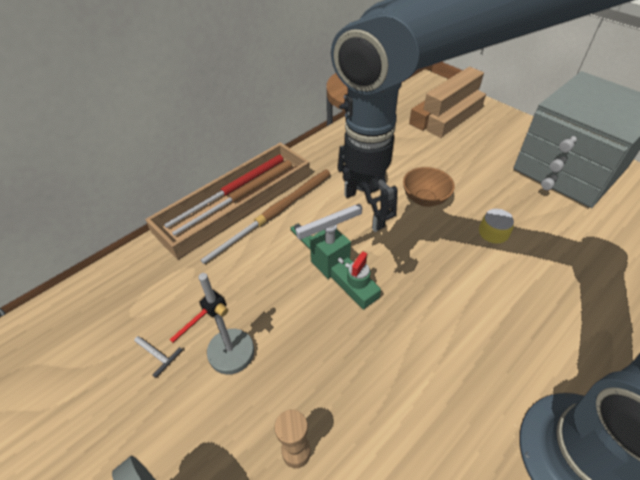

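The knob grip, at (359, 265) in the side view, now lies about 70° clockwise of its start (1.22 rad), so it is released. The bar hasn't moved, and the pointer at (190, 325) is clear. I'll go over the bar next.

apply_moves(
  deltas=[
    {"tx": 8,"ty": 47,"tz": 0,"ax": 0,"ay": 0,"az": 0,"fingers": -1},
    {"tx": 16,"ty": 94.4,"tz": 0,"ax": 0,"ay": 0,"az": 0,"fingers": -1},
    {"tx": 16,"ty": 94.4,"tz": 0,"ax": 0,"ay": 0,"az": 0,"fingers": -1},
    {"tx": 16,"ty": 94.4,"tz": 40,"ax": 0,"ay": 0,"az": 0,"fingers": -1},
    {"tx": 16,"ty": 94.4,"tz": 80,"ax": 0,"ay": 0,"az": 0,"fingers": -1},
    {"tx": 16,"ty": 94.4,"tz": 107,"ax": 0,"ay": 0,"az": 0,"fingers": -1},
    {"tx": 16,"ty": 94.4,"tz": 107,"ax": 0,"ay": 0,"az": 0,"fingers": 0.4},
    {"tx": 16,"ty": 94.4,"tz": 107,"ax": 0,"ay": 0,"az": 0,"fingers": 0.4},
    {"tx": 16,"ty": 94.4,"tz": 107,"ax": 0,"ay": 0,"az": 0,"fingers": 0.4},
    {"tx": 16,"ty": 94.4,"tz": 107,"ax": 0,"ay": 0,"az": 0,"fingers": 0.4},
  ],
  squeeze=20,
)

```text
clock: 8.95
tcp_pos: [0.5896, 0.0159, 0.1252]
orientation: [0.001, 0.797, 0.604, 0.001]
contact_force: [0.9, 0.7, -0.7]
width: 0.0255
```

```bash
python3 - <<'E'
from h import *
delta([.5888,.016,.124],-15.7); print(telemetry.read_state()["contact_force"],telemetry.read_state()["ft_torque"])
p=imaging.camera("wrist"); save(p,"w3")
E
```

```text
t [-0.2 -0.8  1.2] rot [ 0.11 -0.03  0.04]
[ 0.93112314  0.67943125 -0.74836764] [ 0.02557193 -0.01148041 -0.03154579]
```

View pics/w3.png

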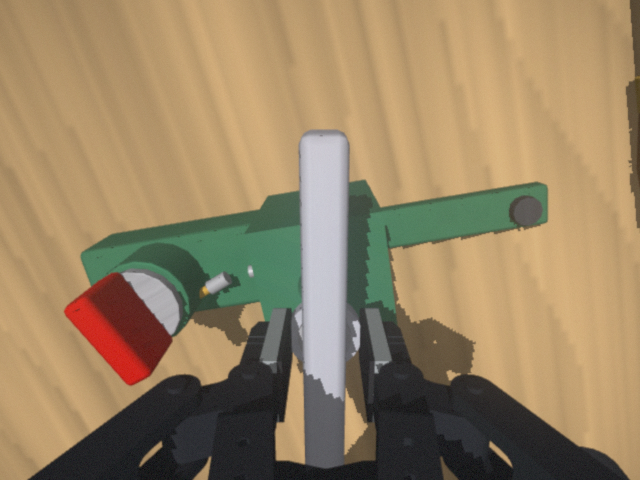

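The released knob (red, at (120, 325)) and the bar between the pads are both visible. The bar's centre is at column 325 and the pads' at about 327, so it is centred to under 1 mm. I'll make a small correction and close gently.

apply_moves(
  deltas=[
    {"tx": 0,"ty": -0.6,"tz": 0.8,"ax": 0,"ay": 0,"az": 0,"fingers": 0.4},
    {"tx": 0,"ty": -0.6,"tz": 0.8,"ax": 0,"ay": 0,"az": 0,"fingers": 0.55},
    {"tx": 0,"ty": -0.6,"tz": 0.8,"ax": 0,"ay": 0,"az": 0,"fingers": 0.6},
    {"tx": 0,"ty": -0.6,"tz": 0.8,"ax": 0,"ay": 0,"az": 0,"fingers": 0.65},
    {"tx": 0,"ty": -0.6,"tz": 0.8,"ax": 0,"ay": 0,"az": 0,"fingers": 0.7},
    {"tx": 0,"ty": -0.6,"tz": 0.8,"ax": 0,"ay": 0,"az": 0,"fingers": 0.8},
    {"tx": 0,"ty": -0.6,"tz": 0.8,"ax": 0,"ay": 0,"az": 0,"fingers": 1},
    {"tx": 0,"ty": -0.6,"tz": 0.8,"ax": 0,"ay": 0,"az": 0,"fingers": 1},
    {"tx": 0,"ty": -0.6,"tz": 0.8,"ax": 0,"ay": 0,"az": 0,"fingers": 1},
  ],
  squeeze=20,
)

```text
clock: 10.12
tcp_pos: [0.5887, 0.0161, 0.1234]
orientation: [0.0, 0.797, 0.604, 0.0]
contact_force: [0.8, -0.0, 3.3]
width: 0.0188
```

apply_moves(
  deltas=[
    {"tx": 0,"ty": 0,"tz": 0,"ax": 0,"ay": 0,"az": 0,"fingers": 1},
    {"tx": 0,"ty": 0,"tz": 0,"ax": 0,"ay": 0,"az": 0,"fingers": 1},
    {"tx": 0,"ty": 0,"tz": 0,"ax": 0,"ay": 0,"az": 0,"fingers": 1},
    {"tx": 0,"ty": 0,"tz": 0,"ax": 0,"ay": 0,"az": 0,"fingers": 1},
  ],
  squeeze=30,
)

```text
clock: 10.62
tcp_pos: [0.5887, 0.0161, 0.1234]
orientation: [0.0, 0.797, 0.604, 0.0]
contact_force: [0.1, -0.6, 5.2]
width: 0.0182
```

```bash
python3 - <<'E'
from h import *
s=telemetry.read_state(); print({k:np.round(s[k],3) for k in ["contact_force","ft_torque","tcp_pos","width"]})
p=imaging.camera("wrist"); save(p,"w4")
E
```

```text
{'contact_force': array([ 0.126, -0.593,  5.235]), 'ft_torque': array([ 0.03 ,  0.03 , -0.033]), 'tcp_pos': array([0.589, 0.016, 0.123]), 'width': np.float64(0.018)}
```

View pics/w4.png

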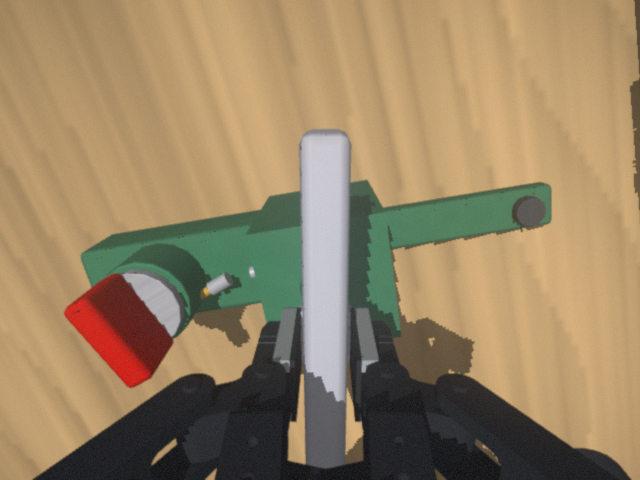

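The pads stopped at 18 mm rather than 14, and they sit beside the lighter collar under the bar. I read this as the fingertips gripping the 20 mm post below the bar, since the TCP is at 0.123 and the bar's underside is at 0.130. I'll open, rise 9 mm and grip again.

apply_moves(
  deltas=[
    {"tx": 0,"ty": 0,"tz": 0,"ax": 0,"ay": 0,"az": 0,"fingers": 0.2},
    {"tx": 0,"ty": 0,"tz": 0,"ax": 0,"ay": 0,"az": 0,"fingers": 0.2},
    {"tx": 0,"ty": 0,"tz": 0,"ax": 0,"ay": 0,"az": 0,"fingers": 0.2},
    {"tx": 0,"ty": 0,"tz": -9,"ax": 0,"ay": 0,"az": 0,"fingers": 0.2},
    {"tx": 0,"ty": 0,"tz": -9,"ax": 0,"ay": 0,"az": 0,"fingers": 0.2},
    {"tx": 0,"ty": 0,"tz": -9,"ax": 0,"ay": 0,"az": 0,"fingers": 0.6},
    {"tx": 0,"ty": 0,"tz": -9,"ax": 0,"ay": 0,"az": 0,"fingers": 0.7},
    {"tx": 0,"ty": 0,"tz": -9,"ax": 0,"ay": 0,"az": 0,"fingers": 0.8},
    {"tx": 0,"ty": 0,"tz": -9,"ax": 0,"ay": 0,"az": 0,"fingers": 1},
    {"tx": 0,"ty": 0,"tz": -9,"ax": 0,"ay": 0,"az": 0,"fingers": 1},
    {"tx": 0,"ty": 0,"tz": -9,"ax": 0,"ay": 0,"az": 0,"fingers": 1},
    {"tx": 0,"ty": 0,"tz": -9,"ax": 0,"ay": 0,"az": 0,"fingers": 1},
  ],
  squeeze=30,
)

```text
clock: 12.18
tcp_pos: [0.5888, 0.016, 0.1325]
orientation: [0.0, 0.797, 0.604, 0.0]
contact_force: [0.8, -0.0, 3.6]
width: 0.0133
```

```bash
python3 - <<'E'
from h import *
s=telemetry.read_state(); print({k:np.round(s[k],3) for k in ["contact_force","ft_torque","tcp_pos","width"]})
E
```

```text
{'contact_force': array([ 0.804, -0.045,  3.63 ]), 'ft_torque': array([-0.137, -0.257,  0.002]), 'tcp_pos': array([0.589, 0.016, 0.132]), 'width': np.float64(0.013)}
```

Width 13.3 mm now, so the pads are on the bar. I'll firm up the grip and lift slowly.

apply_moves(
  deltas=[
    {"tx": 0,"ty": 0,"tz": 0,"ax": 0,"ay": 0,"az": 0,"fingers": 1},
    {"tx": 0,"ty": 0,"tz": 0,"ax": 0,"ay": 0,"az": 0,"fingers": 1},
    {"tx": 0,"ty": 0,"tz": -1,"ax": 0,"ay": 0,"az": 0,"fingers": 1},
    {"tx": 0,"ty": 0,"tz": -2,"ax": 0,"ay": 0,"az": 0,"fingers": 1},
    {"tx": 0,"ty": 0,"tz": -3,"ax": 0,"ay": 0,"az": 0,"fingers": 1},
    {"tx": 0,"ty": 0,"tz": -4,"ax": 0,"ay": 0,"az": 0,"fingers": 1},
    {"tx": 0,"ty": 0,"tz": -4,"ax": 0,"ay": 0,"az": 0,"fingers": 1},
  ],
  squeeze=50,
)

```text
clock: 13.05
tcp_pos: [0.588, 0.016, 0.1359]
orientation: [-0.0, 0.797, 0.604, -0.0]
contact_force: [3.2, 0.2, -6.3]
width: 0.0129
```

```bash
python3 - <<'E'
from h import *
s=telemetry.read_state(); print({k:np.round(s[k],3) for k in ["contact_force","ft_torque","tcp_pos","width"]})
E
```

```text
{'contact_force': array([ 3.248,  0.247, -6.314]), 'ft_torque': array([-0.071, -0.763, -0.015]), 'tcp_pos': array([0.588, 0.016, 0.136]), 'width': np.float64(0.013)}
```

The rest is free and carrying about 6 N of weight, with a 3 N side load in +x. I'll ease that and keep lifting.

apply_moves(
  deltas=[
    {"tx": 0,"ty": 0.4,"tz": -1,"ax": 0,"ay": 0,"az": 0,"fingers": 1},
    {"tx": 0,"ty": 0.7,"tz": -3,"ax": 0,"ay": 0,"az": 0,"fingers": 1},
    {"tx": 0,"ty": 0.7,"tz": -5,"ax": 0,"ay": 0,"az": 0,"fingers": 1},
    {"tx": 0,"ty": 0.7,"tz": -7,"ax": 0,"ay": 0,"az": 0,"fingers": 1},
    {"tx": 0,"ty": 0.7,"tz": -9,"ax": 0,"ay": 0,"az": 0,"fingers": 1},
    {"tx": 0,"ty": 0.7,"tz": -11,"ax": 0,"ay": 0,"az": 0,"fingers": 1},
    {"tx": 0,"ty": 0.7,"tz": -13,"ax": 0,"ay": 0,"az": 0,"fingers": 1},
    {"tx": 0,"ty": 0.7,"tz": -15,"ax": 0,"ay": 0,"az": 0,"fingers": 1},
    {"tx": 0,"ty": 0.7,"tz": -15,"ax": 0,"ay": 0,"az": 0,"fingers": 1},
  ],
)

```text
clock: 14.18
tcp_pos: [0.5892, 0.0159, 0.1514]
orientation: [0.0, 0.797, 0.604, 0.0]
contact_force: [0.5, 0.1, -5.2]
width: 0.0127
```

```bash
cat > m.py <<'E'
from h import *
s=telemetry.read_state(); print({k:np.round(s[k],3) for k in ["clock","contact_force","ft_torque","tcp_pos","width"]})
for n in ["top","side"]:
    p=imaging.camera(n); W=world(p); save(p,n+"_m%d"%round(s["clock"]*10))
    hsv=cv2.cvtColor(p["image"],cv2.COLOR_RGB2HSV).astype(int)
    red=((hsv[...,0]<8)|(hsv[...,0]>172))&(hsv[...,1]>140)&(hsv[...,2]>70)
    g=red&(W[...,1]>.3)&(W[...,2]>.15)
    o=models.outline_of(p,"rest"); b=o[0]["mask"]&(hsv[...,1]<60)
    # ends of the bar only, away from the gripper
    t=(W[...,0]-.589)*np.cos(np.radians(74.3))+(W[...,1]-.016)*np.sin(np.radians(74.3)); l=-(W[...,0]-.589)*np.sin(np.radians(74.3))+(W[...,1]-.016)*np.cos(np.radians(74.3))
    for nm,m in [("ptr",g),("bar+",b&(abs(l)<.007)&(t>.03)&(t<.075)),("bar-",b&(abs(l)<.007)&(t<-.03))]:
        z=W[m][:,2]
        if len(z)>5: print(n,nm,len(z),np.round(np.percentile(z,[10,25,50,75,90,97]),4))
E
python3 m.py
```

```text
{'clock': np.float64(14.175), 'contact_force': array([ 0.521,  0.123, -5.161]), 'ft_torque': array([0.02 , 0.001, 0.038]), 'tcp_pos': array([0.589, 0.016, 0.151]), 'width': np.float64(0.013)}
top ptr 98 [0.1772 0.1784 0.1805 0.182  0.1834 0.1853]
top bar+ 89 [0.1652 0.169  0.172  0.174  0.1759 0.1767]
side ptr 227 [0.1796 0.1809 0.1819 0.1828 0.1836 0.1843]
side bar+ 222 [0.1576 0.1632 0.1708 0.1735 0.1746 0.1752]
side bar- 128 [0.1568 0.1599 0.1668 0.1726 0.1742 0.1749]
```

apply_moves(
  deltas=[
    {"tx": 0,"ty": 0,"tz": -2,"ax": 0,"ay": 0,"az": 0,"fingers": 1},
    {"tx": 0,"ty": 0,"tz": -4,"ax": 0,"ay": 0,"az": 0,"fingers": 1},
    {"tx": 0,"ty": 0,"tz": -6,"ax": 0,"ay": 0,"az": 0,"fingers": 1},
    {"tx": 0,"ty": 0,"tz": -7.5,"ax": 0,"ay": 0,"az": 0,"fingers": 1},
    {"tx": 0,"ty": 0,"tz": -8.6,"ax": 0,"ay": 0,"az": 0,"fingers": 1},
    {"tx": 0,"ty": 0,"tz": -8.6,"ax": 0,"ay": 0,"az": 0,"fingers": 1},
    {"tx": 0,"ty": 0,"tz": -8.6,"ax": 0,"ay": 0,"az": 0,"fingers": 1},
    {"tx": 0,"ty": 0,"tz": -8.6,"ax": 0,"ay": 0,"az": 0,"fingers": 1},
  ],
)

```text
clock: 15.38
tcp_pos: [0.5891, 0.0159, 0.1597]
orientation: [-0.0, 0.797, 0.604, -0.0]
contact_force: [1.0, 0.3, -5.5]
width: 0.0129
```

```bash
python3 m.py; ls pics
```

```text
{'clock': np.float64(15.375), 'contact_force': array([ 0.996,  0.316, -5.467]), 'ft_torque': array([ 0.042, -0.018,  0.035]), 'tcp_pos': array([0.589, 0.016, 0.16 ]), 'width': np.float64(0.013)}
top ptr 101 [0.178  0.1797 0.1817 0.1836 0.1854 0.1875]
top bar+ 99 [0.1675 0.1765 0.1807 0.1824 0.184  0.1856]
side ptr 226 [0.1796 0.1809 0.1819 0.1827 0.1835 0.1844]
side bar+ 260 [0.1644 0.1702 0.1782 0.182  0.1831 0.1842]
side bar- 152 [0.1626 0.1664 0.1739 0.1807 0.1831 0.184 ]
a.png
s2.png
side.png
side_m142.png
side_m154.png
top.png
top_m142.png
top_m154.png
w1.png
w2.png
w3.png
w4.png
```

View pics/side_m154.png

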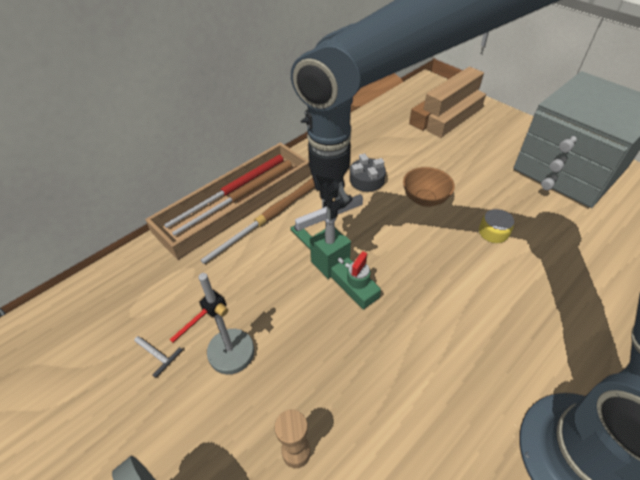

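```bash
python3 -c "
from h import *
print(ticket.hand_in()); s=telemetry.read_state(); print(s['clock'],s['tcp_pos'],s['contact_force'],s['width'])"
```

```text
the job is handed in; nothing more can be done
None
the job is handed in; nothing more can be done
```

I released the knob, lifted the rest by its bar to the pointer's height and handed the job in while still holding it; the hand-in gives no verdict. In the last picture the bar is held at (330, 212), the post is still in the holder, the knob is turned, and the gauge and bystanders look undisturbed.

- **Knob:** it measured about 1.22 rad clockwise of its start, so it had clicked over, with the rest still down.
- **First grip:** it closed at 18 mm instead of 14, apparently on the post just below the bar. I opened, rose 9 mm and gripped again at 13 mm.
- **Height:** the arm's travel puts the bar's top at about 181.2 mm. The pointer's top measured about 181.5 mm, and the camera heights of the two agree within about 1 mm. The bar's median heights read lower because the visible patch includes its side faces, so I compared the upper ends of the readings.
- **Forces:** at the end the wrist carried about 5.5 N of weight with about 1 N sideways. A 3 N side load early in the lift was eased out. The force between post and holder can't be read directly.
- **Time:** about 15.5 s on the robot's clock. One early move call was refused for missing keys; the arm did not move.

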